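# Clamp the asphalt core with the button-release lever

### The arm

A 7-joint arm with a two-finger parallel gripper is mounted at the origin on the work surface. World frame = base frame: x ahead of the robot, y to its left, z up, the work surface at z = 0. Lengths are in m, angles in rad, forces in N, time in s.
With the tool pointing down it reaches from about 0.4 to 0.9 m from the base axis. Payload 5.6 kg.
Tool frame: the origin (TCP) lies midway between the tips of the shut fingers; the grasp point (between the pads) lies 19 mm behind it (grip_depth is the distance from the TCP to the grasp point, in m); z points along the fingers, y is the line along which they close (so a half turn about z gives the same grasp; the last joint's range is limited). The gripper opens to 92 mm and grips with 3 to 60 N. Pads are 20 mm wide; open, the fingers measure 128 mm over their backs; the gripper's body (75 mm by 189 mm) begins 69 mm behind the grasp point.
Start: joints at [1.104, 0.468, -0.012, 1.603, 0.006, 1.071, -0.056], TCP at [0.267, -0.593, 0.215] pointing down, gripper open.
Joint ranges: [-2.53, 2.53], [-0.31, 2.02], [-1.57, 1.55], [0.28, 2.44], [-1.29, 4.43], [0.15, 1.84], [-2.92, 2.92]. Speed limits (rad/s): [2.57, 2.57, 3.14, 3.14, 3.14, 3.14, 3.14].

### API

Orientations are given as a unit quaternion [x, y, z, w].
In Python, from rig import * gives the robot as it stands. Calls block until the motion is done:
- movep(position, orientation): joint-space move of the TCP to a pose.
- movel(position, frame=None, speed=0.15): straight line of the TCP; frame=None keeps the orientation; speed is the mean speed in m/s.
- move_joints(angles): joint-space move.
- release() and clamp(): open the fingers fully, or close them until they stop; the grip force is fixed at half the most.
- wait(seconds).
- inverse_kinematics(position, orientation): joint angles nearest the present ones, or None.
- read_camera(name): name is "scene" or "top" or "wrist"; returns the picture (384x512x3 uint8, blue, green, red); there is no depth.
- get_calibration(name): a dict with "camera_matrix" (3x3 intrinsics, pixels), "xyz" and "orientation" of the camera in the world; the wrist camera has in their place "T_tool_cam" (4x4, takes a point from camera to tool coordinates, whose origin is the TCP and whose axes are the flange's). Camera axes: x right, y down, z forward; pixel columns grow to the right and rows downward; lengths in m; the calibration is good to about 2 mm. A picture is of the moment at which its call begins: read the wrist's pose just before it. get_calibration takes no time and is no camera call.
A pose or a line that the arm cannot do raises Unreachable and nothing moves.
- sign_off(): hands the job in; it is judged then, once.
Readings, each from a call of its own:
- read_time_s(): time.
- read_joint_positions(): joint angles.
- read_qvel(): joint speeds.
- read_joint_torque(): joint torques, N m.
- read_tcp_pos(): TCP position.
- read_tool_rot(): TCP orientation.
- read_force(): force on the tool from outside, world axes, zero at the start.
- read_moment(): the same for the moment, N m.
- read_width(): finger opening in m.
- read_gripper_force(): force on a finger pad.
Only numpy, scipy, OpenCV 4.12 (cv2) and the standard library are available. Lean on these libraries where they do the work, as an engineer would, in place of code of your own. Each camera call takes 0.05 s, during which the arm holds its last target. There are 200 camera calls.

### The job

Two identical lever clamps stand on the lab bench, both locked open. On the one that holds the asphalt core, squeeze the release button in the side of the lever's grip, keep it squeezed while you swing the lever fully down onto the core, and let go. Leave the empty clamp's lever as it is and do not knock the core out of its V-block.

Things in the scene. Friction and masses are not known exactly. Their poses are not given: they have to be found in the camera images.
- clamp_lever (a joint): Lever over the core: 0 = open, rising 45 deg (0.785 rad) above level; grows swinging down; 0.785 = level, at its stop on the core. Starts at 0 to 0.08. Unless the button is pressed over 4 mm a pin meets a steel tooth near 0.13: do not force it. Pressed, it swings against friction (2 to 5 N at the grip), stays where left, and locks down past 0.60. Hinge axis level, 125 mm above the bench.
- clamp_grip (a point): Centre of that lever's grip, a black bar 115 x 26 x 26 mm (x, y, z). x: along the lever to the hinge, which is at (+195, 0, 0) mm; y: level, along the hinge axis; z: square to the lever, up. Button: steel pad 44 mm (x) x 18 (z) mid-grip on the +y side, 6 mm proud (grip 32 mm over it), pressed flush towards -y by 6 N, e.g. by a pinch across y. Grip nearest the robot, turned within 20 deg.
- spare_grip (a point): The same point, with the same axes, on the identical empty clamp's lever; leave it alone. Each clamp: base plate 210 x 130 x 12 mm, V-block 100 x 80 mm and 60 mm high below the middle of the lever, two cheeks 143 mm high at the hinge, and on the +y side a lock housing up to 187 mm high that ends 80 mm short of the lowered grip's centre. Grip height 0.25 to 0.27 m open, 0.125 m down.
- core: Asphalt core, dark with pale stones: cylinder 62 mm in diameter, 110 mm long, about 0.76 kg, lying loose in the V-block of the clamp to be closed, below its lever. Origin: its centre, 74 mm above the bench and 75 mm level from the hinge, on the grip's side; its y axis runs along the cylinder, parallel to the hinge.

How it is judged:
At the end, for the whole second after the job is handed in: The lever over the core is down and at rest, within 10 degrees of level (joint above 0.61, where it is locked); the core lies within 15 mm of where it began; the empty clamp's grip is within 20 mm of where it began (value of joint clamp_lever above 0.61 rad and velocity of joint clamp_lever between -0.05 and 0.05 rad/s and distance of core from where it was at the start of the episode below 0.015 m and distance of spare_grip from where it was at the start of the episode below 0.02 m); the robot touches nothing.
It fails at once if the empty clamp's lever was moved (its grip by more than 20 mm) (distance of spare_grip from where it was at the start of the episode above 0.02 m).
It fails at once if the core was knocked out of place (by more than 15 mm) (distance of core from where it was at the start of the episode above 0.015 m).
It also fails if it takes over 35 s, if anything falls off the work surface, if the arm or the gripper's body presses on something with over 40 N, if the wrist force passes 120 N, or if a joint passes its speed limit or range.

## Working session

There is one attempt and no reset: what is moved stays moved. The work goes in short steps, each a Python script; the robot and the scene stay as the last script left them, time stands still between calls to the robot, and variables do not carry over. Pictures are saved under pics/ and viewed, at most 10 in all, crops included, and the job is handed in when it is done.

```bash
mkdir -p pics; python3 - <<'E'
from rig import *
import cv2
for n in ("scene","top"):
    cv2.imwrite(f"pics/{n}0.png",read_camera(n)); c=get_calibration(n); print(n,c)
print(get_calibration("wrist"),read_tool_rot(),read_tcp_pos(),read_time_s())
E
```

```text
scene {'camera_matrix': array([[399.62212453,   0.        , 249.80664319],
       [  0.        , 399.62212453, 191.71398585],
       [  0.        ,   0.        ,   1.        ]]), 'xyz': array([ 1.12171807, -0.47894768,  0.82263964]), 'orientation': array([ 0.8429699 ,  0.34803168, -0.16758021, -0.37442298])}
top {'camera_matrix': array([[430.27990951,   0.        , 266.36649589],
       [  0.        , 430.27990951, 194.19522784],
       [  0.        ,   0.        ,   1.        ]]), 'xyz': array([ 0.54151731, -0.00422327,  1.10904124]), 'orientation': array([-0.70387331,  0.70809292, -0.04581754,  0.03267325])}
{'camera_matrix': array([[314.26548447,   0.        , 254.64196188],
       [  0.        , 314.26548447, 196.93699418],
       [  0.        ,   0.        ,   1.        ]]), 'T_tool_cam': array([[-9.56716111e-05, -9.67472168e-01, -2.52977461e-01,
         7.06998841e-02],
       [ 9.99999920e-01,  5.49855517e-06, -3.99210674e-04,
        -8.20206622e-04],
       [ 3.87616227e-04, -2.52977479e-01,  9.67472090e-01,
        -1.68984871e-01],
       [ 0.00000000e+00,  0.00000000e+00,  0.00000000e+00,
         1.00000000e+00]])} [ 9.77645646e-01  2.10257779e-01 -2.14418431e-04 -7.81327093e-04] [ 0.26700859 -0.59203955  0.21372288] 0.1
```

View pics/scene0.png

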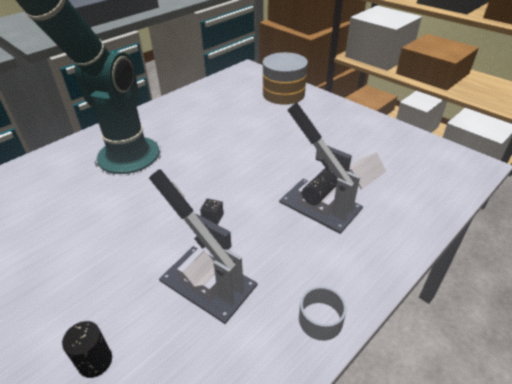

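View pics/top0.png

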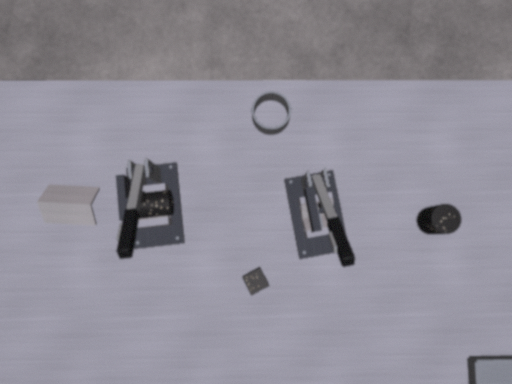

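The core sits in the left clamp: top view core ≈(155,205), grip ≈(128,233); scene view core ≈(320,187), grip ≈(306,124). The right clamp is empty.

```bash
cat > h.py <<'E'
import numpy as np, cv2
from scipy.spatial.transform import Rotation as R
def ray(c,uv,T=None):
    d=np.linalg.inv(c["camera_matrix"])@[uv[0],uv[1],1.]
    if T is not None: return T[:3,3],T[:3,:3]@d/np.linalg.norm(d)
    d=R.from_quat(c["orientation"]).as_matrix()@d
    return np.array(c["xyz"]),d/np.linalg.norm(d)
def onz(r,z): return r[0]+r[1]*(z-r[0][2])/r[1][2]
def tri(a,b):
    s,t=np.linalg.lstsq(np.c_[a[1],-b[1]],b[0]-a[0],rcond=None)[0]
    p,q=a[0]+s*a[1],b[0]+t*b[1]
    return (p+q)/2,np.linalg.norm(p-q)
E
python3 - <<'E'
from rig import get_calibration
from h import *
cal={n:get_calibration(n) for n in("top","scene")}
box={"top":(110,150,80,115),"scene":(285,95,45,55)}
ends={}
tiles=[]
for n,(x,y,w,h) in box.items():
    im=cv2.imread(f"pics/{n}0.png"); g=im.max(2)[y:y+h,x:x+w]
    m=(g<34).astype(np.uint8)
    cs=[c for c in cv2.findContours(m,0,2)[0] if cv2.contourArea(c)>60]
    for c in cs:
        r=cv2.minAreaRect(c+np.array([x,y])); b=cv2.boxPoints(r); print(n,r,b.round(0).tolist())
    t=im[y:y+h,x:x+w].copy(); cv2.drawContours(t,cs,-1,(0,0,255),1)
    s=np.hstack([im[y:y+h,x:x+w],t]); tiles.append(cv2.resize(s,(int(800),int(800*s.shape[0]/s.shape[1])),interpolation=0)[:,:])
im=np.vstack(tiles); cv2.imwrite("pics/m.png",cv2.resize(im,None,fx=.5,fy=.5))
E
```

```text
top ((128.06576538085938, 232.34915161132812), (20.848957061767578, 49.00797653198242), 23.552265167236328) [[109.0, 251.0], [128.0, 206.0], [147.0, 214.0], [128.0, 259.0]]
```

View pics/m.png

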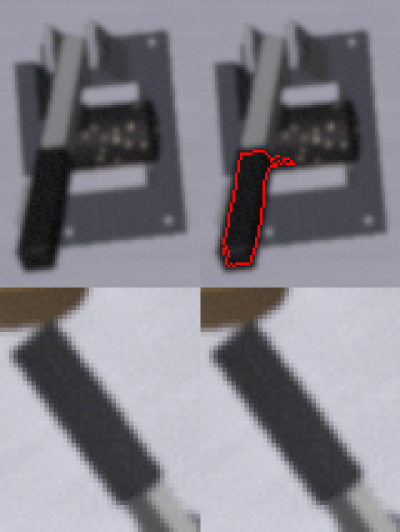

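```bash
python3 - <<'E'
from rig import *
from h import *
ct,cs=get_calibration("top"),get_calibration("scene")
f=lambda u,v:(110+u/2.5,150+v/2.5); g=lambda u,v:(285+u/4.44,95+(v-288)/4.44)
far=tri(ray(ct,f(58,154)),ray(cs,g(139,485))); near=tri(ray(ct,f(40,254)),ray(cs,g(34,337)))
c=(far[0]+near[0])/2; d=far[0]-near[0]
print(far,near,"c",c,"len",np.linalg.norm(d),"yaw",np.degrees(np.arctan2(d[1],d[0])))
h1,h2,h3=[onz(ray(ct,f(*p)),.012) for p in((168,219),(152,43),(68,231))]
e=h2-h1;k=h3-h1; print(h1,h2,h3,"plate yaw",np.degrees(np.arctan2(e[1],e[0])),np.degrees(np.arctan2(-k[0],k[1])))
# look pose: tool down, tool x along lever
yaw=np.arctan2(e[1],e[0]); q=(R.from_euler('z',yaw)*R.from_euler('x',np.pi)).as_quat()
u=np.array([np.cos(yaw),np.sin(yaw),0])
p=[c[0],c[1],.40]-.03*u
print(p,q,inverse_kinematics(p,q)); movep(p,q); print(read_time_s())
x,o=read_tcp_pos(),read_tool_rot(); im=read_camera("wrist")
cv2.imwrite("pics/w1.png",im); np.savez("w1.npz",x=x,o=o); print(x,o)
E
```

```text
(array([0.60694086, 0.25398919, 0.22171968]), np.float64(0.003203341021913659)) (array([0.52723515, 0.24498311, 0.29337767]), np.float64(0.004210777955995745)) c [0.56708801 0.24948615 0.25754868] len 0.10755918211293604 yaw 6.446602666165587
[0.55453322 0.20112177 0.012     ] [0.7349298  0.22039971 0.012     ] [0.54317673 0.30138552 0.012     ] plate yaw 6.09971724160901 6.462136808363126
[0.53725786 0.24629838 0.4       ] [9.98583614e-01 5.32049408e-02 3.25786302e-18 6.11456113e-17] [ 0.22952438  0.40958877 -0.9941501   1.45598896  0.34255803  1.45995634
 -2.22827126]
3.25
[0.53770314 0.24546422 0.39970726] [ 9.98621034e-01  5.24972892e-02 -1.92588982e-04  1.68444872e-04]
```

View pics/w1.png

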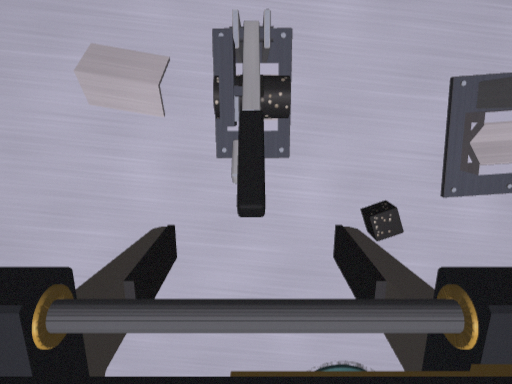

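The wrist view shows the lever aligned with image columns: grip from about (252,110) to (251,212), core ≈(252,95) undisturbed, fingers symmetric about column 255.

```bash
python3 - <<'E'
from rig import *
from h import *
w=np.load("w1.npz"); c=get_calibration("wrist")
T=np.eye(4);T[:3,:3]=R.from_quat(w["o"]).as_matrix();T[:3,3]=w["x"];T=T@c["T_tool_cam"]
print(onz(ray(c,(252.5,110),T),.2217+.009),onz(ray(c,(251.3,205),T),.2934+.009))
ct=get_calibration("top"); 
yaw=np.radians(6.2); u=np.array([np.cos(yaw),np.sin(yaw),0]); C=np.array([.567,.2495,.2575])
# project plate corners for hinge: plate holes rays in wrist view
for p in((281,150),(223,150),(284,36),(220,36)): print(onz(ray(c,p,T),.012))
q=(R.from_euler('z',yaw)*R.from_euler('x',np.pi)).as_quat()
# arc reachability
H=C+u*.195*np.cos(np.pi/4); H[2]=.125
print("hinge",H,"angle",np.degrees(np.arctan2(C[2]-.125,.138)))
for a in np.radians([45,30,15,0,-2]):
    p=H-u*.195*np.cos(a)+[0,0,.195*np.sin(a)-.019]; print(p,inverse_kinematics(p,q))
E
```

```text
[0.61210043 0.25630592 0.2307    ] [0.53075094 0.24847427 0.3024    ]
[0.55259751 0.20108088 0.012     ]
[0.54189201 0.3027235  0.012     ]
[0.73478984 0.21931577 0.012     ]
[0.72396369 0.32207377 0.012     ]
hinge [0.70407932 0.26439158 0.125     ] angle 43.83518162076562
[0.567      0.2495     0.24388582] [ 0.16930731  0.56562779 -0.91132777  1.60826542  0.47120951  1.20277718
 -2.30254093]
[0.53619213 0.24615319 0.2035    ] [ 0.1728101   0.55489263 -0.90185356  1.72275178  0.48164433  1.10221033
 -2.34320196]
[0.51682549 0.2440493  0.15646971] [ 0.15135895  0.57568666 -0.87007736  1.80877812  0.51667881  1.00170143
 -2.39093427]
[0.51021989 0.24333171 0.106     ] [ 0.10858456  0.62378054 -0.81353974  1.85947307  0.56889896  0.9075099
 -2.438581  ]
[0.51033798 0.24334453 0.0991946 ] [ 0.10176106  0.63183227 -0.80437349  1.86326116  0.57638405  0.89580092
 -2.44423912]
```

```bash
python3 - <<'E'
from rig import *
from h import *
yaw=np.radians(6.2); q=(R.from_euler('z',yaw)*R.from_euler('x',np.pi)).as_quat()
C=np.array([.569,.252,.2575])
movep(C+[0,0,.10],q); movel(C-[0,0,.019],q,speed=.1)
print(read_tcp_pos(),read_force(),read_width())
x,o=read_tcp_pos(),read_tool_rot(); cv2.imwrite("pics/w2.png",read_camera("wrist"))
clamp(); wait(.2); print(read_width(),read_gripper_force(),read_force(),read_moment(),read_tcp_pos(),read_time_s())
cv2.imwrite("pics/s2.png",read_camera("scene")[60:260,220:420].repeat(3,0).repeat(3,1))
E
```

```text
[0.56932718 0.25231441 0.23923725] [-0.53787959 -0.4857549   0.13334676] 0.09190534522298491
0.02610382526165667 29.99964326620102 [ 1.41150574  4.06162863 -2.7860042 ] [ 0.97580463 -0.24584904 -0.03664952] [0.56892621 0.25252431 0.2384505 ] 6.225
```

View pics/w2.png

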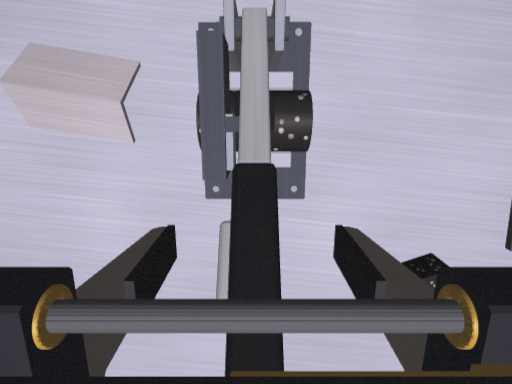

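View pics/s2.png

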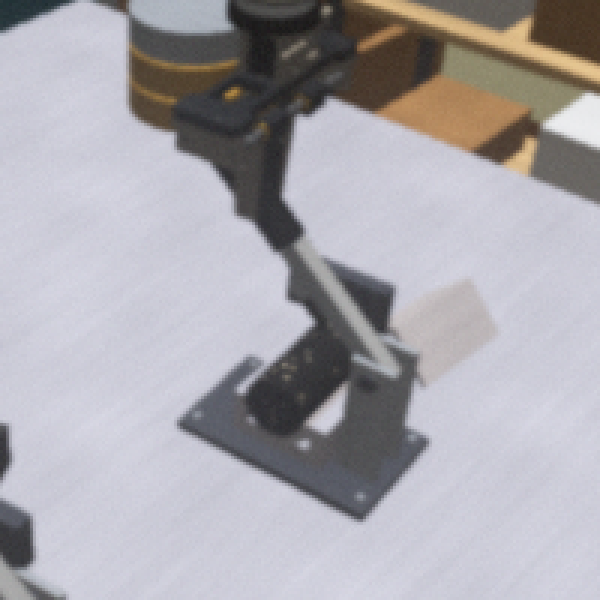

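Width 26.1 mm: the button is pressed flush, forces are small, the core is in place (scene crop ≈(300,370)). Now swinging in arc steps with force checks.

```bash
python3 - <<'E'
from rig import *
from h import *
yaw=np.radians(6.2); q=(R.from_euler('z',yaw)*R.from_euler('x',np.pi)).as_quat()
u=np.array([np.cos(yaw),np.sin(yaw),0]); C=np.array([.569,.252,.258]); a0=np.arcsin(.133/.195)
H=C+u*.195*np.cos(a0); H[2]=.125
for d in (40,36,32,28,23,18,12,6,1,-1):
    a=np.radians(d); p=H-u*.195*np.cos(a)+[0,0,.195*np.sin(a)-.019]
    movel(p,q,speed=.06); f=read_force(); print(d,f.round(1),round(read_width(),4),(read_tcp_pos()-p).round(4),read_time_s())
    if np.linalg.norm(f)>30: print("stop");break
cv2.imwrite("pics/s3.png",read_camera("scene")[60:260,220:420].repeat(3,0).repeat(3,1))
E
```

```text
40 [ 2.8  5.8 -0.9] 0.0259 [0.0008 0.0006 0.0006] 6.5917
36 [ 2.2  5.8 -0.7] 0.0254 [0.0005 0.0006 0.0003] 6.9667
32 [ 3.1  6.1 -1.4] 0.0256 [ 0.0002  0.0006 -0.0001] 7.3417
28 [ 2.5  6.5 -2.2] 0.026 [ 0.      0.0005 -0.0004] 7.7167
23 [ 3.2  7.3 -2.9] 0.0256 [-0.      0.0005 -0.0007] 8.15
18 [ 2.8  6.4 -4.2] 0.0259 [ 0.      0.0005 -0.0009] 8.5833
12 [ 3.7  6.1 -3.5] 0.0256 [ 0.0001  0.0005 -0.001 ] 9.075
6 [ 5.   8.  -4.3] 0.0259 [ 0.0003  0.0005 -0.0011] 9.5667
1 [0.9 3.3 9.9] 0.026 [0.0006 0.0005 0.0008] 10.0
-1 [-2.6 -1.1 29.1] 0.0261 [0.0017 0.0007 0.0037] 10.2667
```

View pics/s3.png

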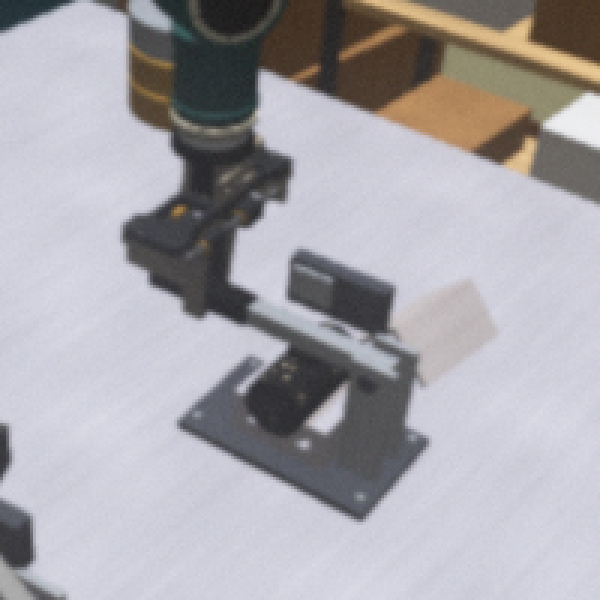

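The lever is level on its stop (crop ≈(320,335), 29 N reaction) and the core is unmoved. Relaxing the push, releasing, and retreating straight up.

```bash
python3 - <<'E'
from rig import *
from h import *
p=read_tcp_pos(); movel(p+[0,0,.0005],speed=.05)
print(read_force().round(1)); release(); wait(.2); print(read_width(),read_force().round(1))
movel(read_tcp_pos()+[0,0,.16],speed=.12); wait(.3)
print(read_tcp_pos(),read_force().round(1),read_time_s())
cv2.imwrite("pics/s4.png",read_camera("scene"))
E
```

```text
[1.4 4.5 5.9]
0.09184299044401825 [ 0.3  0.3 -0.6]
[0.51854871 0.24701852 0.26644143] [0.6 0.  0.1] 13.6083
```

View pics/s4.png

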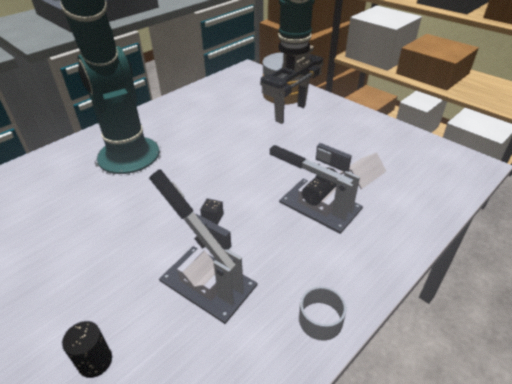

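The lever over the core stays down (grip ≈(288,156)), the core is still at (320,187), the spare lever is unchanged (grip ≈(172,193)), and the gripper is clear.

```bash
python3 -c "
from rig import *
print(sign_off())"
```

```text
the job is handed in; nothing more can be done
None
```

I closed the clamp over the asphalt core and handed the job in at about 14 s. The final picture shows its lever level on its stop, the core and the empty clamp's lever where they began, and the gripper clear; sign-off returned no verdict.

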